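# Lock the rotary stage with its index pin

### The arm

A 6-joint arm with a two-finger parallel gripper is mounted at the origin on the work surface. World frame = base frame: x ahead of the robot, y to its left, z up, the work surface at z = 0. Lengths are in m, angles in degrees, forces in N, time in s.
With the tool pointing down it reaches from about 0.3 to 0.75 m from the base axis. Payload 8.5 kg.
Tool frame: the origin (TCP) lies between the finger pads; the fingertips stand 14 mm ahead of it and the grasp point (between the pads) lies 5 mm behind it; x points along the fingers, z is the direction in which the jaws open and shut, and the axes are right-handed (so a half turn about x gives the same grasp; the last joint's range is limited). The gripper opens to 85 mm and grips with 20 to 120 N. Pads are 22 mm wide; open, the fingers measure 114 mm over their backs; the gripper's body (76 mm by 85 mm) begins 54 mm behind the grasp point. The pads swing forward as they close: fully open they stand 13 mm farther back than shut.
Start: joints at [58.997, 21.807, 74.336, -0, 83.858, -12.336], TCP at [0.176, 0.521, 0.245] pointing down, gripper open.
Joint ranges: [-178.18, 178.18], [-50.72, 133.34], [12.68, 142.11], [-81.47, 261.47], [9.98, 163.14], [-165.26, 165.26]. Speed limits (degrees/s): [136.94, 136.94, 180, 180, 180, 180].

### API

Orientations are given as a 3x3 rotation matrix whose columns are the frame's x, y, z axes.
In Python, from rig import env gives the robot as it stands.
- The arm moves only by the shell command python3 -m jog 'ROWS' [FORCE]. ROWS is JSON, a list of rows, each a list of 5 numbers: the opening, from -1 (shut) to 1 (fully open), so that 0 is half open, then the shift along the tool's x, y, z in m, then the turn about the tool's x in rad. In form: [[claw, dx, dy, dz, yaw], ...]. A call has 1 to 20 rows; each row is the pose to reach, as a shift and turn from the pose commanded when the call began, along the tool's axes at that moment; what a row does not reach only later rows make up. A row lasts 1/10 s, in which the tool goes at most 50 mm and 8.59 degrees, less where a joint would pass 70% of its speed; a pose out of reach is approached as far as the arm can. A call with a gripper value outside its range is refused whole. The fingers move at their own pace and stop on an object; FORCE is the grip in N (left out, the last holds). Time passes only in rows, so rows that repeat a pose let the fingers close. It gives the time, the measured TCP pose, the force and the opening at its end, in the units of the state.
- env.observe(): the state, without advancing time (a new reading comes with each control period).
- env.get_image(name): name is "scene" or "side" or "wrist"; returns the picture (480x640x3 uint8, red, green, blue); there is no depth.
- env.camera_model(name): a dict with "fx", "fy", "cx", "cy" (pixels), "k1" (the pictures are not rectified: a ray, as slopes to the right and down, at radius r is drawn at 1 + k1 r^2 times it, then the intrinsics apply), "origin" and "orientation" of the camera in the world. Camera axes: x right, y up, looking along -z (the intrinsics and any distortion apply to the point x, -y, -z); pixel columns grow to the right and rows downward; lengths in m; the calibration is good to about 2 mm. A picture is of the moment at which its call begins: read the wrist's pose just before it. camera_model takes no time and is no camera call; for the wrist camera it gives the pose at the moment of the call.
- env.close_job(): hands the job in, once; it reports no verdict.
The state is a dict: "time_s": time; "q": joint angles; "qvel": joint speeds; "joint_efforts": joint torques, N m; "position": TCP position; "tool_rot": TCP orientation; "ft_force": force on the tool from outside, world axes, zero at the start; "wrist_torque": the same for the moment, N m; "grip_width": finger opening in m.
Only numpy, scipy, OpenCV 4.12 (cv2) and the standard library are available. Lean on these libraries where they do the work, as an engineer would, in place of code of your own. Each camera call takes 0.05 s, during which the arm holds its last target.

### The job

Lock the microscope's rotary stage unit: take the index pin with the plain round head from the rack, stand it in the guide hole in the unit's cover so that it rests on the ring inside, and let go. Then swing the crank slowly clockwise (seen from above) by its upright post until the ring's hidden hole comes under the pin and it drops in, stop at once so that the pin is not strained, and gently see that it is fully home with its head flat on the cover. Leave the other two pins in the rack and everything else where it stands, and finish with the hand clear.

Things in the scene. Friction and masses are not known exactly. Their poses are not given: they have to be found in the camera images.
- pin_head (a point): Index pin, steel, about 60 g: round shank 10 mm in diameter, 34 mm long, the last 3 mm tapering to 7 mm; plain round head 18 mm in diameter, 24 mm high. Point: middle of the head, 12 mm above its underside, 46 mm above the tip; z up along the pin. Starts upright in any of the rack's three holes, head resting on the rack. The other two pins have other heads and 14 mm shanks.
- square_pin_head (a point): Bystander pin with a square head (20 x 20 x 24 mm): the middle of its head. Stays in the rack.
- disc_pin_head (a point): Bystander pin whose head is a disc (30 mm across, 8 mm thick) with a stem 12 mm across and 16 mm high on it: point on its axis, 12 mm above the disc's underside. Stays in the rack.
- rack: Fixed grey pin rack 200 x 50 x 45 mm (its x, y, z), origin at the centre of its underside, with three holes in a row along its x axis, 65 mm apart. Which pin is in which hole varies.
- guide (a point): Centre of the guide hole's mouth in the unit's cover, 60 mm above the table; z up, x level towards the crank's axis, 70 mm away. Hole 11.5 mm in diameter, 2 mm countersink, 22 mm deep through the cover; a flat steel rim 1.5 mm high and 28 mm across around it is clear of the pin's head. The ring's flat top is 23 mm below the cover's top, so a pin put in stops with its head's underside 11 mm up.
- unit: Rotary stage unit, a fixed dark steel block 190 x 190 x 60 mm, origin at the centre of its underside, below the crank's axis. Hidden under its cover lies a steel ring, turned by the crank, with one 12 mm hole 70 mm from the axis. With that hole under the guide hole the pin drops 11 mm by its weight until its head lies on the cover. Turning over 1 degree further strains it: stop at the drop or when the push rises.
- axis (a point): Point on the crank's upright turning axis, at the height of the cover's top (60 mm above the table); fixed to the unit. The crank's hub is 40 mm across and reaches up to 85 mm, its flat arm lies 67 to 77 mm above the table.
- post (a point): The crank's upright round post, black, 14 mm across, from 77 to 128 mm above the table, 60 mm from the axis; point on its centre line, 105 mm up; x points outward from the axis. The crank is clamped to the ring at an angle that differs each time, so the hole's place cannot be seen: it lies 14 to 57 degrees clockwise (from above) from the start. A push of 2 to 4 N turns it; it stays where it is left.
- eyepiece: Bystander: black eyepiece, 34 mm across, 56 mm high, standing; origin at its foot.
- objective: Bystander: bare metal objective lens, 28 mm across, 48 mm high, standing; origin at its foot.
- dish: Bystander: white dish, 60 mm across, 15 mm high; origin at its underside.
- driver: Bystander: grey-handled screwdriver 150 mm long, lying along its x.
- bottle: Bystander: closed amber bottle, 50 mm across, 100 mm high; origin at its foot.
- spacer: Bystander: aluminium spacer ring, 44 mm across, 12 mm high; origin at its underside.

How it is judged (in metres and radians):
On the way:
1. the pin stands in the guide hole, resting on the ring (head's underside 8 to 14 mm above the cover) (x of pin_head in the frame of guide between -0.004 and 0.004 m and y of pin_head in the frame of guide between -0.004 and 0.004 m and z of pin_head in the frame of guide between 0.02 and 0.026 m and contact force between the fingers and pin below 0.1 N), for 0.2 s.
At the end, for the whole second after the job is handed in: The pin is through the guide hole and the ring: its axis within 4 mm of the guide hole in each direction, upright within 0.1 rad, its head's underside within 2 mm of the cover's top, at rest and released; the other pins and bystanders are where they were (x of pin_head in the frame of guide between -0.004 and 0.004 m and y of pin_head in the frame of guide between -0.004 and 0.004 m and z of pin_head in the frame of guide between 0.009 and 0.014 m and angle between pin_head's own z axis and vertical below 0.1 rad and linear speed of pin below 0.02 m/s); the robot touches nothing.
It fails at once if the pin is strained by turning on after it has dropped, or while it stands: more than 25 N between it and the rotary stage unit (cover or ring) while the fingers are not on the pin (contact force between pin and unit above 25 N and contact force between the fingers and pin below 0.5 N).
It fails at once if the pin is forced or hammered: more than 70 N between it and the rotary stage unit (contact force between pin and unit above 70 N).
It fails at once if another pin is taken from its place in the rack (moved more than 15 mm) (distance of any of square_pin_head, disc_pin_head from where it was at the start of the episode above 0.015 m).
It fails at once if a bystander on the table is knocked more than 30 mm from its place (distance of any of eyepiece, objective, dish, driver, bottle, spacer from where it was at the start of the episode above 0.03 m).
It also fails if it takes over 72 s, if anything falls off the work surface, if the arm or the gripper's body presses on something with over 40 N, if the wrist force passes 120 N, or if a joint passes its speed limit or range.

## Working session

There is one attempt and no reset: what is moved stays moved. The work goes in short steps, Python scripts to look and compute and a shell command to move; the robot and the scene stay as the last step left them, time stands still between calls to the robot, and variables do not carry over. Pictures are saved under pics/ and viewed, and the job is handed in when it is done.

```bash
ls; mkdir -p pics
cat > h.py <<'E'
import numpy as np, cv2
from rig import env
def snap(n,f):
    im=env.get_image(n); cv2.imwrite('pics/'+f+'.png',cv2.cvtColor(im,cv2.COLOR_RGB2BGR)); return im
def ray(m,u,v):
    x=(u-m['cx'])/m['fx']; y=(v-m['cy'])/m['fy']; rd=np.hypot(x,y); r=rd
    for _ in range(30): r=rd/(1+m['k1']*r*r)
    s=r/rd if rd>0 else 1
    d=np.array(m['orientation'])@np.array([x*s,-y*s,-1]); return np.array(m['origin']),d/np.linalg.norm(d)
def proj(m,p):
    c=np.array(m['orientation']).T@(np.array(p)-np.array(m['origin'])); x=c[0]/-c[2]; y=-c[1]/-c[2]
    k=1+m['k1']*(x*x+y*y); return np.array([m['fx']*x*k+m['cx'],m['fy']*y*k+m['cy']])
def atz(m,u,v,z):
    o,d=ray(m,u,v); return o+d*(z-o[2])/d[2]
def tri(obs):
    A=np.zeros((3,3));b=np.zeros(3);R=[]
    for m,u,v in obs:
        o,d=ray(m,u,v);P=np.eye(3)-np.outer(d,d);A+=P;b+=P@o;R.append((o,P))
    p=np.linalg.solve(A,b); return p,[np.linalg.norm(P@(p-o))*1000 for o,P in R]
E
python3 - <<'E'
from h import *
o=env.observe(); print({k:np.round(v,4).tolist() for k,v in o.items()})
for n in ['scene','side','wrist']:
    m=env.camera_model(n); print(n,{k:np.round(v,4).tolist() for k,v in m.items()}); snap(n,n+'0')
E
```

```text
pics
{'time_s': 0.0, 'q': [58.9963, 21.8413, 74.3855, -0.0021, 83.857, -12.3377], 'qvel': [-0.0631, -0.0201, -0.0149, -0.012, -0.0641, 0.0586], 'joint_efforts': [0.0011, -44.8454, -23.1279, -0.0002, 0.0047, 0.0], 'position': [0.1759, 0.5208, 0.2447], 'tool_rot': [[-0.0007, -0.9474, 0.32], [-0.0013, 0.32, 0.9474], [-1.0, 0.0003, -0.0014]], 'ft_force': [-0.1761, 0.5556, -0.7372], 'wrist_torque': [0.0095, 0.016, 0.0176], 'grip_width': 0.0855}
scene {'fx': 453.8221, 'fy': 453.8221, 'cx': 317.1186, 'cy': 238.6414, 'k1': -0.1059, 'origin': [0.8187, 0.4145, 0.7755], 'orientation': [[-0.8424, -0.4334, 0.3201], [0.5387, -0.6705, 0.5101], [-0.0064, 0.6022, 0.7983]]}
side {'fx': 460.7046, 'fy': 460.7046, 'cx': 323.1358, 'cy': 239.2683, 'k1': 0.0014, 'origin': [0.1126, -0.7116, 0.8285], 'orientation': [[0.8358, 0.3755, -0.4006], [-0.5489, 0.5548, -0.6252], [-0.0126, 0.7424, 0.6698]]}
wrist {'fx': 351.7767, 'fy': 351.7767, 'cx': 320.4057, 'cy': 239.5089, 'k1': 0.0218, 'origin': [0.0981, 0.5472, 0.3732], 'orientation': [[0.3204, -0.8978, -0.3023], [0.9473, 0.3032, 0.1034], [-0.0012, -0.3195, 0.9476]]}
```

View pics/scene0.png

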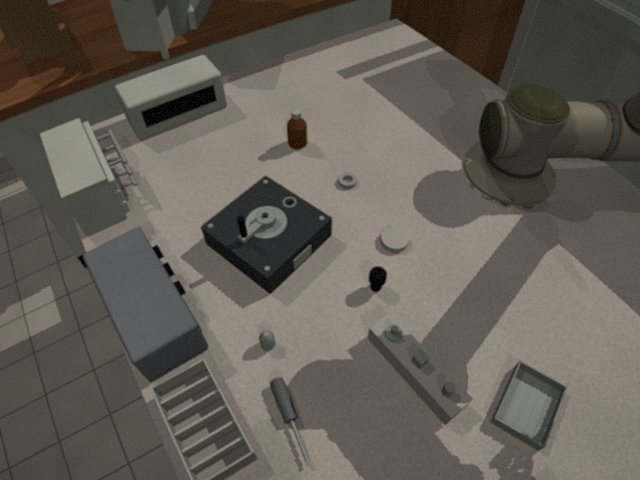

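View pics/side0.png

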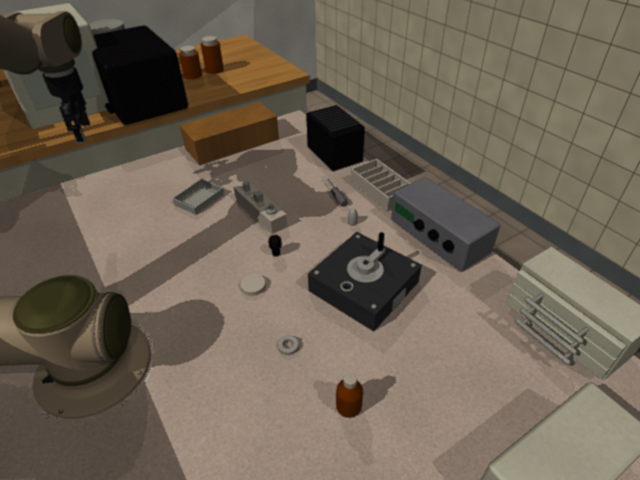

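View pics/wrist0.png

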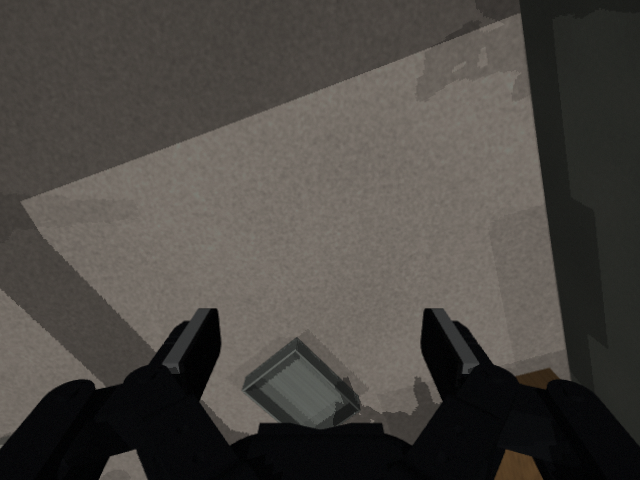

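The scene and side views show the rack with three pins, the unit with the crank post and the guide hole, and the bystanders. I'll enlarge both views.

Run:
```python
import cv2,numpy as np
def crop(f,x0,y0,w,h,s,o):
    im=cv2.imread('pics/'+f+'.png')[y0:y0+h,x0:x0+w]; im=cv2.resize(im,None,fx=s,fy=s,interpolation=cv2.INTER_CUBIC)
    im=cv2.convertScaleAbs(im,alpha=1.5,beta=10)
    for i in range(0,w,20):
        cv2.putText(im,str(x0+i),(i*s,10),0,.35,(0,255,255),1); cv2.line(im,(i*s,12),(i*s,18),(0,255,255),1)
    for j in range(0,h,20):
        cv2.putText(im,str(y0+j),(0,j*s+4),0,.35,(0,255,255),1)
    return im
cv2.imwrite('pics/c1.png',crop('scene0',365,310,110,110,5,0))
cv2.imwrite('pics/c2.png',crop('scene0',195,170,150,120,5,0))
cv2.imwrite('pics/c3.png',crop('side0',225,170,80,90,6,0))
cv2.imwrite('pics/c4.png',crop('side0',300,220,130,110,5,0))
```

```text
(no output)
```

View pics/c1.png

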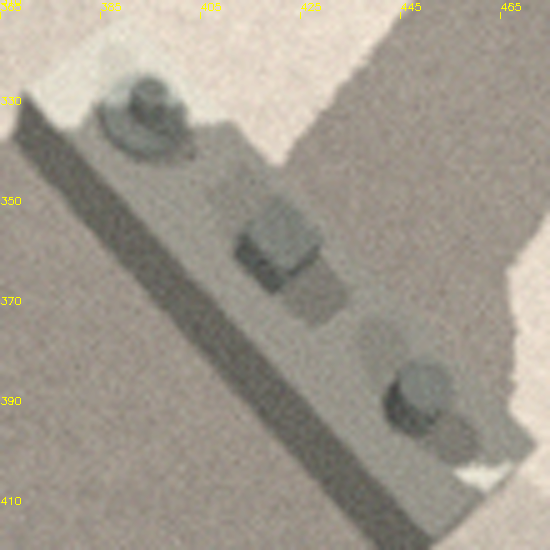

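View pics/c2.png

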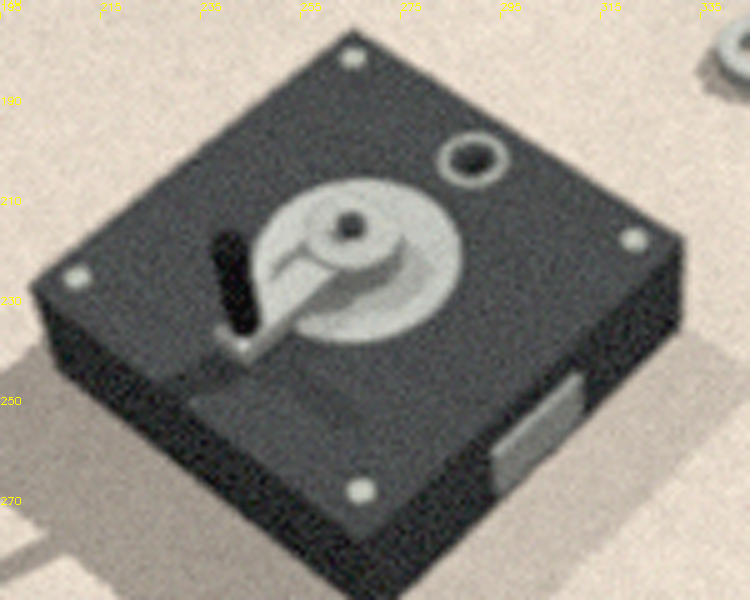

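View pics/c3.png

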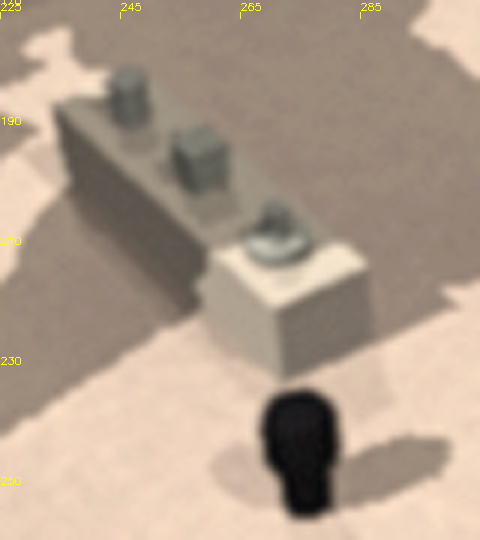

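View pics/c4.png

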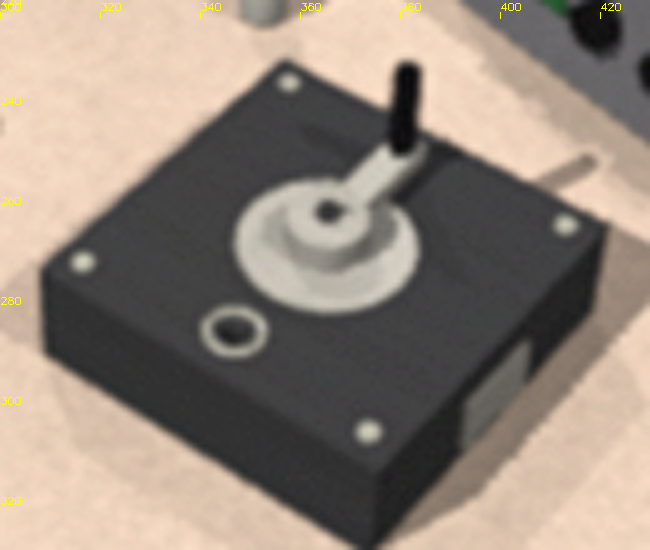

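Scene crop: round pin top at about (450.6, 387), square top (422.6, 356), disc stem (395, 328.5), guide (289.6, 201.8), hub top (265.2, 215) and post top (241, 217.5). Side crop: the same points at (246.5, 182.7), (258, 194), (271, 204), (346.8, 286.2), (365.8, 262.2) and (381.6, 233.6).

Run:
```python
from h import *
s=env.camera_model('scene'); d=env.camera_model('side')
P={'pintop':((450.6,387),(246.5,182.7)),'guide':((289.6,201.8),(346.8,286.2)),'hubtop':((265.2,215),(365.8,262.2)),'posttop':((241,217.6),(381.7,234)),'postbase':((243.6,235),(380.4,249)),
'discstemtop':((395,328.4),(271,204)),'sqtop':((422.6,356),(258.4,193))}
S=[(353,57),(634,240),(361,491),(77,278)];D=[(83,262),(368,432),(566,225),(289,82)]
for a in range(4): P['screw%d'%a]=((195+S[a][0]/5,170+S[a][1]/5),None)
R={}
for k,(a,b) in P.items():
    if b is None: continue
    p,r=tri([(s,*a),(d,*b)]); R[k]=p; print(k,np.round(p,4),np.round(r,1))
for sh in range(4):
    q=[tri([(s,195+S[i][0]/5,170+S[i][1]/5),(d,300+D[(i+sh)%4][0]/5,220+D[(i+sh)%4][1]/5)]) for i in range(4)]
    if max(x[1][0] for x in q)<6: print(sh,[np.round(x[0],4) for x in q], np.mean([x[0] for x in q],0))
print(np.linalg.norm((R['guide']-R['hubtop'])[:2]),np.linalg.norm((R['posttop']-R['hubtop'])[:2]))
```

```text
pintop [0.5175 0.3258 0.0674] [1.9 1.9]
guide [ 0.529  -0.1554  0.0611] [0.5 0.5]
hubtop [ 0.5964 -0.1349  0.0821] [0.5 0.5]
posttop [ 0.6521 -0.1178  0.128 ] [0.6 0.6]
postbase [ 0.6546 -0.1161  0.0783] [0.2 0.2]
discstemtop [0.5279 0.1961 0.0685] [1. 1.]
sqtop [0.5218 0.2604 0.0689] [2.1 2.1]
0.0703999998091059 0.05833186044486445
```

Heights (67 to 69, 61, 82, 128 mm), hole spacing (65 mm) and radii (70 and 58 mm) all agree with the text. I'll move above the pin with the jaws across the rack.

```bash
cat >> h.py <<'E'
def delta(tgt, zang=None):
    o=env.observe(); R=np.array(o['tool_rot']); d=R.T@(np.array(tgt)-np.array(o['position']))
    a=np.degrees(np.arctan2(R[1,2],R[0,2])); y=None
    if zang is not None: y=(a-zang+90)%180-90; y=round(np.radians(y),3)
    print('delta',np.round(d,4),'zang',round(a,2),'yaw',y,'t',round(o['time_s'],2)); return d
E
python3 -c "
from h import *
delta([0.5175,0.3258,0.16],4.6)"
python3 -m jog '[[0.1,0.0,-0.03,-0.005,0.1],[0.1,0.005,-0.07,-0.013,0.25],[0.1,0.015,-0.11,-0.02,0.4],[0.1,0.025,-0.15,-0.028,0.55],[0.1,0.035,-0.19,-0.036,0.7],[0.1,0.045,-0.23,-0.044,0.85],[0.1,0.055,-0.27,-0.052,1.0],[0.1,0.065,-0.31,-0.06,1.1],[0.1,0.075,-0.35,-0.068,1.164],[0.1,0.085,-0.375,-0.073,1.164],[0.1,0.085,-0.386,-0.0755,1.164],[0.1,0.085,-0.386,-0.0755,1.164],[0.1,0.085,-0.386,-0.0755,1.164],[0.1,0.085,-0.386,-0.0755,1.164]]' 30
python3 - <<'E'
from h import *
import json
o=env.observe(); print(np.round(o['position'],4),np.round(o['tool_rot'],3).tolist(),o['grip_width'])
m=env.camera_model('wrist'); snap('wrist','w1')
json.dump({k:np.array(v).tolist() for k,v in m.items()},open('w1.json','w'))
print(proj(m,[0.5175,0.3258,0.069]))
E
```

```text
delta [ 0.0848 -0.386  -0.0754] zang 71.33 yaw 1.165 t 0.15
time_s: 1.55
position: [0.5165, 0.327, 0.161]
tool_rot: [[0.001, -0.083, 0.997], [0.0, 0.997, 0.083], [-1.0, 0.0, 0.001]]
ft_force: [0.4, 0.8, -0.1]
grip_width: 0.0472
[0.5165 0.327  0.161 ] [[0.001, -0.083, 0.997], [0.0, 0.997, 0.083], [-1.0, 0.0, 0.001]] 0.047178072759479085
[321.49678194 252.44967168]
```

View pics/w1.png

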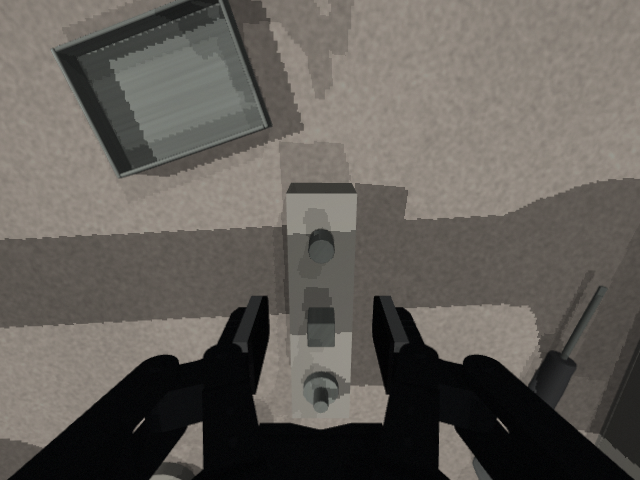

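The wrist view shows the round pin's top at about (320.5, 253), within 1 px of the prediction and centred between the fingers. Next I'll descend and grip.

```bash
python3 -m jog '[[0.1,0.03,-0.0013,0.0009,0],[0.1,0.06,-0.0013,0.0009,0],[0.1,0.085,-0.0013,0.0009,0],[0.1,0.097,-0.0013,0.0009,0],[0.1,0.098,-0.0013,0.0009,0],[0.1,0.098,-0.0013,0.0009,0],[-0.3,0.098,-0.0013,0.0009,0],[-0.7,0.098,-0.0013,0.0009,0],[-1,0.098,-0.0013,0.0009,0],[-1,0.098,-0.0013,0.0009,0],[-1,0.098,-0.0013,0.0009,0],[-1,0.098,-0.0013,0.0009,0],[-1,0.098,-0.0013,0.0009,0]]' 40
python3 -c "
from h import *
m=env.camera_model('wrist'); snap('wrist','w2'); o=env.observe(); print(np.round(o['position'],4),o['ft_force'],o['grip_width'])"
```

```text
time_s: 2.9
position: [0.519, 0.325, 0.0635]
tool_rot: [[0.002, -0.081, 0.997], [0.001, 0.997, 0.081], [-1.0, 0.001, 0.002]]
ft_force: [-1.6, 0.2, 6.4]
grip_width: 0.0164
[0.519  0.325  0.0635] [-1.34378794  1.51199105  6.40792885] 0.016071456129760072
```

View pics/w2.png

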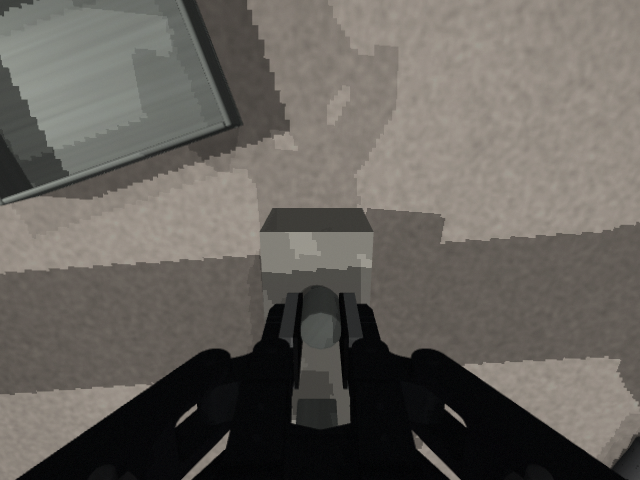

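The pin is gripped (16 mm reading on an 18 mm head), its top at (320, 332) between the pads. I'll lift it and check.

```bash
python3 -m jog '[[-1,-0.01,0,0,0],[-1,-0.03,0,0,0],[-1,-0.06,0,0,0],[-1,-0.09,0,0,0],[-1,-0.11,0,0,0],[-1,-0.11,0,0,0],[-1,-0.11,0,0,0]]'
python3 - <<'E'
from h import *
o=env.observe();m=env.camera_model('wrist'); im=snap('wrist','w3'); print(np.round(o['position'],4),np.round(o['ft_force'],2),o['grip_width'])
R=np.array(o['tool_rot']);p=np.array(o['position'])
for k in (-0.010,-0.006,0,.03): print(k,proj(m,p+R[:,0]*k))
snap('scene','s3')
c=im[240:400,240:400]; cv2.imwrite('pics/w3c.png',cv2.resize(cv2.convertScaleAbs(c[:,:,::-1],alpha=1.6),None,fx=4,fy=4))
delta([0.529,-0.155,0.16])
E
```

```text
time_s: 3.65
position: [0.5183, 0.3246, 0.172]
tool_rot: [[-0.0, -0.081, 0.997], [-0.0, 0.997, 0.081], [-1.0, -0.0, -0.0]]
ft_force: [-0.1, 0.4, -0.7]
grip_width: 0.0162
[0.5183 0.3246 0.172 ] [-0.06  0.38 -0.75] 0.016247074312888722
-0.01 [320.01076708 341.6047464 ]
-0.006 [320.02793887 335.69419328]
0 [320.05202825 327.40190854]
0.03 [320.1489927  294.01563494]
delta [ 0.0114 -0.4788 -0.0278] zang 4.64 yaw None t 3.75
```

View pics/w3c.png

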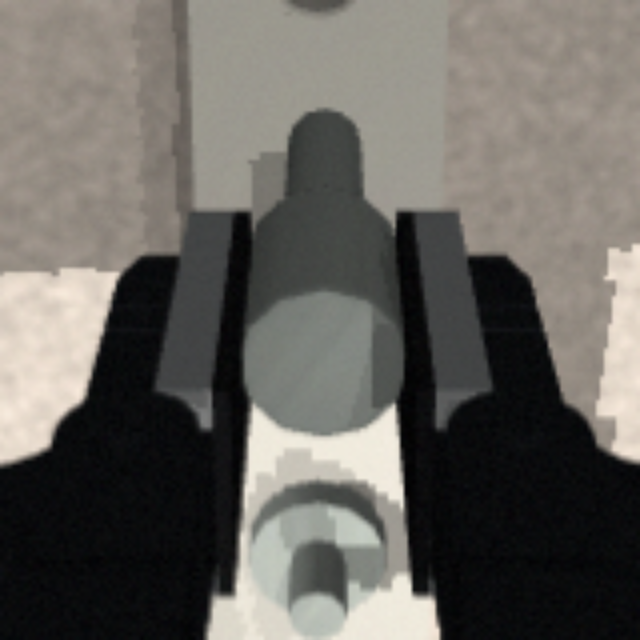

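View pics/s3.png

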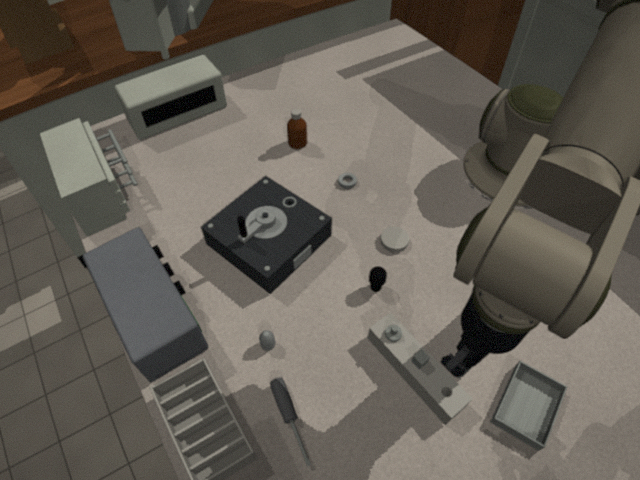

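The pin hangs in the grip and is clear of the rack, with its head top at (320.8, 330.8) and its tip at about (320.8, 271). The other two pins are in place. I'll carry it over the guide hole.

```bash
python3 -m jog '[[-1,0,-0.015,-0.001,0],[-1,0,-0.04,-0.002,0],[-1,0,-0.075,-0.004,0],[-1,0,-0.115,-0.007,0],[-1,0,-0.155,-0.009,0],[-1,0,-0.195,-0.011,0],[-1,0,-0.235,-0.014,0],[-1,0,-0.275,-0.016,0],[-1,0,-0.315,-0.018,0],[-1,0,-0.355,-0.021,0],[-1,0,-0.395,-0.023,0],[-1,0,-0.43,-0.025,0],[-1,0,-0.46,-0.027,0],[-1,0,-0.475,-0.028,0],[-1,0,-0.479,-0.028,0],[-1,0,-0.479,-0.028,0],[-1,0,-0.479,-0.028,0],[-1,0,-0.479,-0.028,0]]'
python3 - <<'E'
from h import *
o=env.observe();m=env.camera_model('wrist'); im=snap('wrist','w4'); print(np.round(o['position'],4),np.round(o['ft_force'],2),o['grip_width'])
R=np.array(o['tool_rot']);p=np.array(o['position'])
for k in (-0.006,.052): print(k,proj(m,p+R[:,0]*k))
print('guide pred',proj(m,[0.529,-.1554,.0615]))
c=im[200:360,240:400]; cv2.imwrite('pics/w4c.png',cv2.resize(cv2.convertScaleAbs(c[:,:,::-1],alpha=1.6),None,fx=4,fy=4))
# solve y offset, h from rows top/tip
from scipy.optimize import least_squares
def f(x):
    y,h,z=x
    top=proj(m,p+R[:,0]*(-h)+R[:,1]*y+R[:,2]*z); tf=proj(m,p+R[:,0]*(-h+.058)+R[:,1]*(y+.0035)+R[:,2]*z)
    tg=proj(m,p+R[:,0]*(-h+.055)+R[:,1]*(y+.005)+R[:,2]*z)
    return [top[0]-320.8,top[1]-330.8,min(tf[1],tg[1])-267.5]
print(least_squares(f,[0,.006,0],x_scale=.001).x)
E
```

```text
time_s: 5.55
position: [0.5294, -0.1537, 0.1724]
tool_rot: [[-0.0, -0.082, 0.997], [0.0, 0.997, 0.082], [-1.0, 0.0, -0.0]]
ft_force: [0.0, 0.0, -0.9]
grip_width: 0.016
[ 0.5294 -0.1537  0.1724] [ 0.02  0.04 -0.94] 0.01604662548483797
-0.006 [319.95553193 335.69912856]
0.052 [320.1481885  275.67444341]
guide pred [319.53972435 243.63826537]
[-0.0006989   0.00144515  0.00034293]
```

View pics/w4c.png

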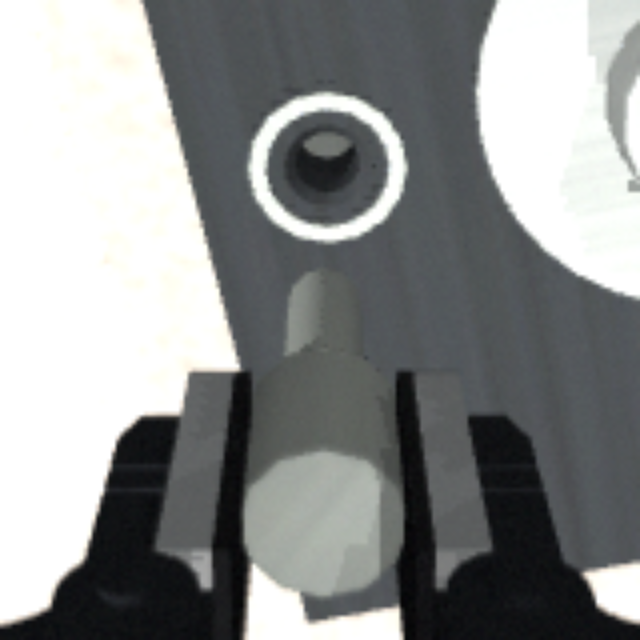

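View pics/w4.png

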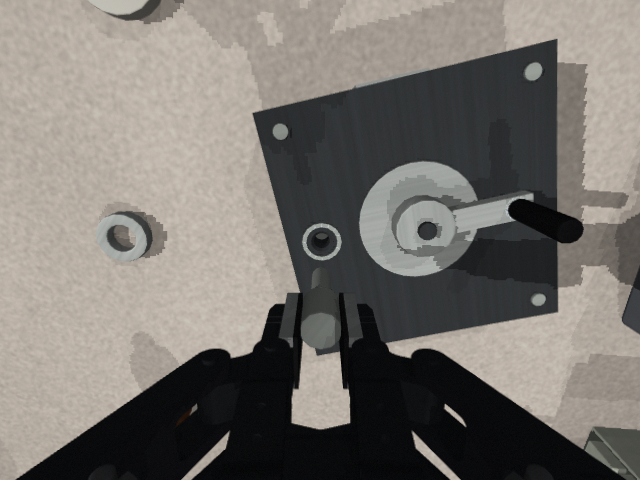

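The guide rim is centred at about (321.9, 241.8), the pin tip's upper edge at (320.8, 267) and the head top at (320.8, 331). I'll lower the tip to just above the hole and compare again.

```bash
python3 -m jog '[[-1,0.015,-0.0017,0.0004,0],[-1,0.03,-0.0017,0.0004,0],[-1,0.042,-0.0017,0.0004,0],[-1,0.045,-0.0017,0.0004,0],[-1,0.045,-0.0017,0.0004,0],[-1,0.045,-0.0017,0.0004,0]]'
python3 - <<'E'
from h import *
o=env.observe();m=env.camera_model('wrist'); im=snap('wrist','w5'); print(np.round(o['position'],4),np.round(o['ft_force'],2),o['grip_width'])
s=snap('scene','s5'); d=snap('side','d5')
c=im[220:340,260:380]; a=cv2.resize(cv2.convertScaleAbs(c,alpha=1.3),None,fx=4,fy=4,interpolation=cv2.INTER_CUBIC)
cs=s[150:230,240:320]; cd=d[240:320,310:390]
f=lambda c:cv2.resize(cv2.convertScaleAbs(c,alpha=1.6,beta=10),(480,480),interpolation=cv2.INTER_CUBIC)
cv2.imwrite('pics/w5c.png',a[:,:,::-1]); cv2.imwrite('pics/s5c.png',f(cs)[:,:,::-1]); cv2.imwrite('pics/d5c.png',f(cd)[:,:,::-1])
E
```

```text
time_s: 6.2
position: [0.5303, -0.1566, 0.1279]
tool_rot: [[0.001, -0.081, 0.997], [-0.001, 0.997, 0.081], [-1.0, -0.001, 0.001]]
ft_force: [-0.2, -0.4, -1.3]
grip_width: 0.0166
[ 0.5303 -0.1566  0.1279] [-0.24 -0.35 -1.26] 0.016595596829568737
```

View pics/w5c.png

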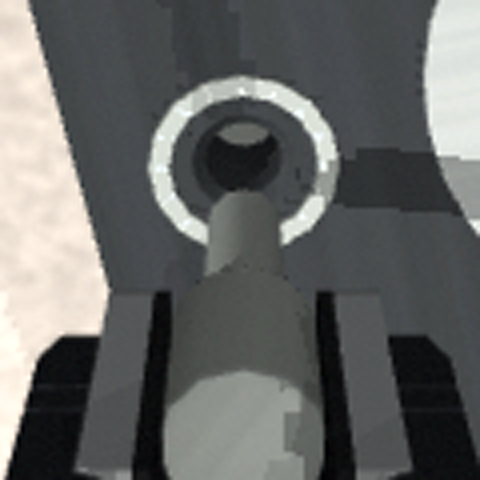

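View pics/s5c.png

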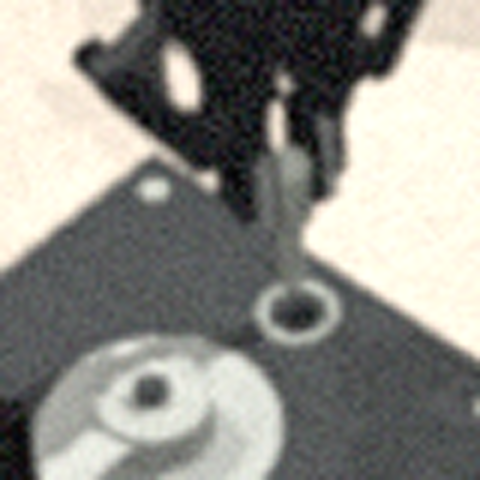

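View pics/d5c.png

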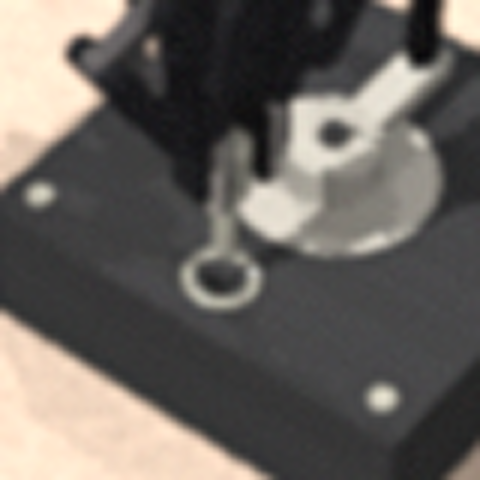

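Relative to the hole: in the wrist view the rim centre is (321, 261.8) and the tip's far edge (320.8, 268). In the scene view the rim is (289.7, 201.8) and the tip end (288.3, 196.3). In the side view the rim is (346.8, 286.3) and the tip end (347.5, 281.3). I'll work out the offset.

Run:
```python
from h import *
from scipy.optimize import least_squares
m=env.camera_model('wrist');s=env.camera_model('scene');d=env.camera_model('side');o=env.observe();R=np.array(o['tool_rot'])
a=np.linspace(0,2*np.pi,73)
def outline(mm,xy,zt):
    P=[[xy[0]+.0035*np.cos(t),xy[1]+.0035*np.sin(t),zt] for t in a]+[[xy[0]+.005*np.cos(t),xy[1]+.005*np.sin(t),zt+.003] for t in a]
    return np.array([proj(mm,p) for p in P])
gw=atz(m,321,261.75,.0615)[:2];gs=atz(s,289.7,201.8,.0615)[:2];gd=atz(d,346.8,286.3,.0615)[:2]
print('guide',gw,gs,gd)
for zt in (.070,.0745):
    def f(x):
        ow=outline(m,gw+x,zt);os=outline(s,gs+x,zt);od=outline(d,gd+x,zt)
        return [ow[:,1].min()-268, proj(m,[*(gw+x),zt])[0]-320.7, os[:,1].max()-196.3,proj(s,[*(gs+x),zt])[0]-288.5,od[:,1].max()-281.3,proj(d,[*(gd+x),zt])[0]-347.3]
    r=least_squares(f,[0,0],x_scale=.001); print(zt,'pin minus guide xy mm',r.x*1000,'res px',np.round(r.fun,1), 'tool y,z', R[:2,1]@r.x*1e3,R[:2,2]@r.x*1e3)
    def f(x):
        ow=outline(m,gw+x,zt); return [ow[:,1].min()-268, proj(m,[*(gw+x),zt])[0]-320.7]
    print('wrist only',least_squares(f,[0,0],x_scale=.001).x*1000)
```

```text
guide [ 0.53049669 -0.15418891] [ 0.52857544 -0.15470414] [ 0.52907247 -0.15621855]
0.07 pin minus guide xy mm [ 0.16057142 -3.86325811] res px [-0.4  0.1  2.9 -0.   4.6  0.7] tool y,z -3.863581984707431 -0.1525656100192273
wrist only [ 0.14339941 -4.09050894]
0.0745 pin minus guide xy mm [ 0.04660977 -2.09962482] res px [-0.1  0.1  2.   0.3  2.8  0.2] tool y,z -2.0965108201299985 -0.12344232156542083
wrist only [-0.01832722 -2.15605818]
```

Run:
```python
from h import *
from scipy.optimize import least_squares
m=env.camera_model('wrist');s=env.camera_model('scene');d=env.camera_model('side')
a=np.linspace(0,2*np.pi,73)
def outline(mm,xy,zt):
    P=[[xy[0]+.0035*np.cos(t),xy[1]+.0035*np.sin(t),zt] for t in a]+[[xy[0]+.005*np.cos(t),xy[1]+.005*np.sin(t),zt+.003] for t in a]
    return np.array([proj(mm,p) for p in P])
gw=atz(m,321,261.75,.0615)[:2];gs=atz(s,289.7,201.8,.0615)[:2];gd=atz(d,346.8,286.3,.0615)[:2]
def f(x):
        zt=x[2];x=x[:2];ow=outline(m,gw+x,zt);os=outline(s,gs+x,zt);od=outline(d,gd+x,zt)
        return [ow[:,1].min()-268, proj(m,[*(gw+x),zt])[0]-320.7, os[:,1].max()-196.3,proj(s,[*(gs+x),zt])[0]-288.5,od[:,1].max()-281.3,proj(d,[*(gd+x),zt])[0]-347.3]
r=least_squares(f,[0,0,.074],x_scale=.001); print(r.x*1000,np.round(r.fun,1))
```

```text
[-0.12417405  0.51588462 81.10445601] [ 0.3  0.2  0.6  0.9  0.1 -0.5]
```

The answer depends on the tip height: the offset is between −2 and +0.5 mm in y. I'll lower closer with +1 mm in y and look again, where parallax is smaller.

```bash
python3 -m jog '[[-1,0.004,0.001,0,0],[-1,0.009,0.001,0,0],[-1,0.009,0.001,0,0],[-1,0.009,0.001,0,0]]'
python3 - <<'E'
from h import *
o=env.observe();m=env.camera_model('wrist'); im=snap('wrist','w6'); print(np.round(o['position'],4),np.round(o['ft_force'],2),o['grip_width'])
s=snap('scene','s6'); d=snap('side','d6')
c=im[230:330,270:370]; a=cv2.resize(cv2.convertScaleAbs(c,alpha=1.3),None,fx=5,fy=5,interpolation=cv2.INTER_CUBIC)
cs=s[180:220,270:310]; cd=d[265:305,327:367]
f=lambda c:cv2.resize(cv2.convertScaleAbs(c,alpha=2,beta=10),(480,480),interpolation=cv2.INTER_CUBIC)
cv2.imwrite('pics/w6c.png',a[:,:,::-1]); cv2.imwrite('pics/sd6c.png',np.hstack([f(cs),f(cd)])[:400,:,::-1])
E
```

```text
time_s: 6.75
position: [0.5298, -0.1556, 0.1181]
tool_rot: [[-0.0, -0.081, 0.997], [0.0, 0.997, 0.081], [-1.0, 0.0, -0.0]]
ft_force: [-0.2, 0.2, -0.4]
grip_width: 0.0165
[ 0.5298 -0.1556  0.1181] [-0.18  0.19 -0.42] 0.016455639712028885
```

View pics/w6c.png

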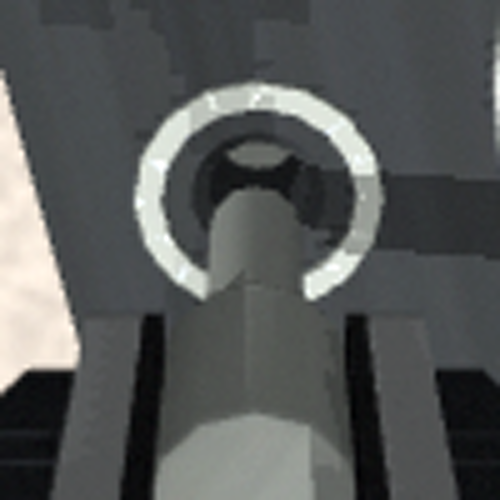

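View pics/sd6c.png

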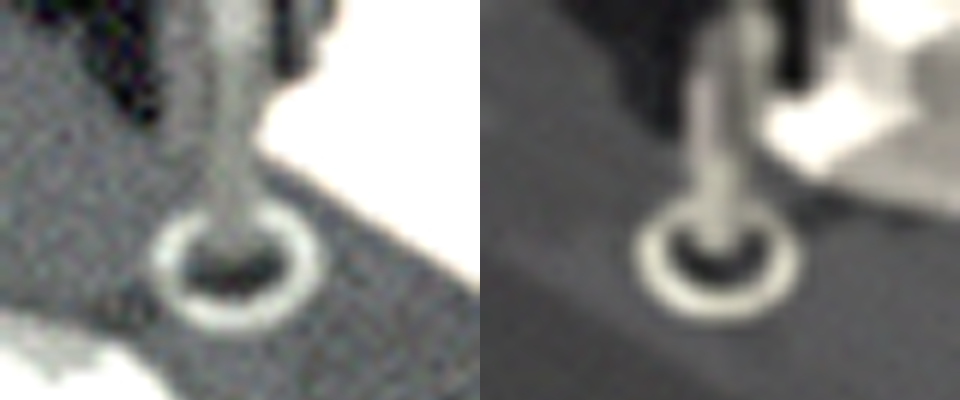

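Run:
```python
from h import *
from scipy.optimize import least_squares
m=env.camera_model('wrist');s=env.camera_model('scene');d=env.camera_model('side')
a=np.linspace(0,2*np.pi,73)
def outline(mm,xy,zt):
    P=[[xy[0]+.0035*np.cos(t),xy[1]+.0035*np.sin(t),zt] for t in a]+[[xy[0]+.005*np.cos(t),xy[1]+.005*np.sin(t),zt+.003] for t in a]
    return np.array([proj(mm,p) for p in P])
gw=atz(m,321.6,269.5,.0615)[:2];gs=atz(s,289.7,201.9,.0615)[:2];gd=atz(d,346.7,286.4,.0615)[:2]
def f(x,zt=None):
        zt=zt or x[2];x=x[:2];ow=outline(m,gw+x,zt);os=outline(s,gs+x,zt);od=outline(d,gd+x,zt)
        return [ow[:,1].min()-267.2, proj(m,[*(gw+x),zt])[0]-320.4, os[:,1].max()-200,proj(s,[*(gs+x),zt])[0]-289.5,od[:,1].max()-285.4,proj(d,[*(gd+x),zt])[0]-346.7]
r=least_squares(f,[0,0,.07],x_scale=.001); print(r.x*1000,np.round(r.fun,1))
for zt in (.0655,.0675):
  r=least_squares(f,[0,0],args=(zt,),x_scale=.001); print(zt,r.x*1000,np.round(r.fun,1))
```

```text
[-0.71330975  0.70993736 69.04611295] [ 0.3  0.1  0.8  0.5 -0.2 -0.4]
0.0655 [-0.62943232 -0.685869  ] [ 0.1  0.   1.5  0.2  1.3 -0. ]
0.0675 [-0.67659064  0.10025097] [ 0.2  0.   1.1  0.3  0.5 -0.2]
```

The tip is now within about 0.7 mm of the hole centre. I'll insert it in stages and watch the force.

```bash
python3 -m jog '[[-1,0.003,0,0.0006,0],[-1,0.006,0,0.0006,0],[-1,0.009,0,0.0006,0],[-1,0.012,0,0.0006,0],[-1,0.012,0,0.0006,0]]' && python3 -m jog '[[-1,0.003,0,0,0],[-1,0.006,0,0,0],[-1,0.009,0,0,0],[-1,0.009,0,0,0]]'
python3 - <<'E'
from h import *
im=snap('wrist','w7');d=snap('side','d7'); s=snap('scene','s7')
f=lambda c:cv2.resize(cv2.convertScaleAbs(c,alpha=1.6,beta=10),(400,400),interpolation=cv2.INTER_CUBIC)
cv2.imwrite('pics/c7.png',np.hstack([f(im[240:360,260:380]),f(d[240:300,317:377])])[:,:,::-1])
E
```

```text
time_s: 7.4
position: [0.5303, -0.1554, 0.1058]
tool_rot: [[-0.001, -0.081, 0.997], [0.0, 0.997, 0.081], [-1.0, 0.001, -0.001]]
ft_force: [0.9, -0.4, -1.5]
grip_width: 0.0162
time_s: 7.8
position: [0.5303, -0.1555, 0.0969]
tool_rot: [[-0.001, -0.081, 0.997], [0.0, 0.997, 0.081], [-1.0, 0.0, -0.001]]
ft_force: [-0.5, -0.5, -0.6]
grip_width: 0.0163
```

View pics/c7.png

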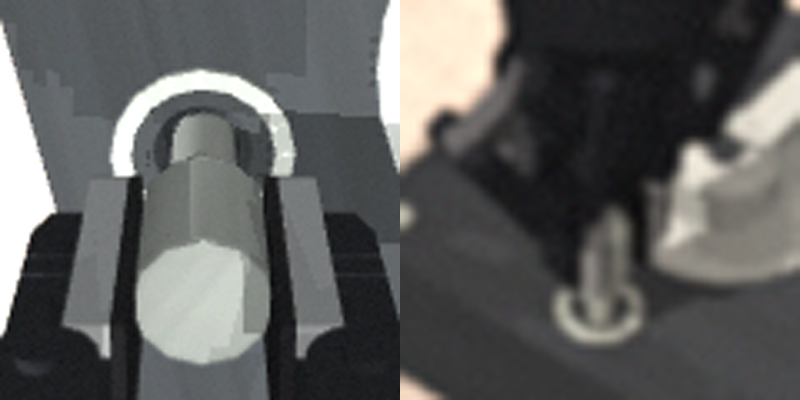

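The pin slid into the hole without side force. I'll continue down to the ring in small steps.

```bash
python3 -m jog '[[-1,0.002,0,0,0],[-1,0.004,0,0,0],[-1,0.004,0,0,0]]' |grep -E 'pos|ft' && python3 -m jog '[[-1,0.001,0,0,0],[-1,0.0015,0,0,0],[-1,0.0015,0,0,0]]'|grep -E 'pos|ft' && python3 -m jog '[[-1,0.001,0,0,0],[-1,0.001,0,0,0]]'|grep -E 'pos|ft'
```

```text
position: [0.5303, -0.1555, 0.093]
ft_force: [0.4, -0.2, -1.4]
position: [0.5305, -0.1556, 0.0918]
ft_force: [0.3, 0.2, -0.7]
position: [0.5304, -0.1555, 0.0907]
ft_force: [-0.6, 0.0, -0.7]
```

```bash
python3 -m jog '[[-1,0.001,0,0,0],[-1,0.001,0,0,0]]' |grep -E 'pos|ft' && python3 -m jog '[[-1,0.0008,0,0,0],[-1,0.0008,0,0,0]]'|grep -E 'pos|ft'
```

```text
position: [0.5305, -0.1555, 0.0897]
ft_force: [0.5, 0.5, 0.1]
position: [0.5306, -0.1557, 0.0895]
ft_force: [-0.5, 0.4, 3.5]
```

Contact with the ring shows as 3.5 N at TCP z = 0.0895, as expected. I'll release, then check.

```bash
python3 -m jog '[[-0.6,0,0,0,0],[-0.5,0,0,0,0],[-0.4,0,0,0,0],[-0.3,0,0,0,0],[-0.2,0,0,0,0],[-0.2,0,0,0,0]]' && python3 -m jog '[[-0.2,-0.01,0,0,0],[-0.2,-0.03,0,0,0],[-0.2,-0.05,0,0,0],[-0.2,-0.07,0,0,0],[-0.2,-0.07,0,0,0],[-0.2,-0.07,0,0,0]]'
python3 - <<'E'
from h import *
o=env.observe();im=snap('wrist','w8');d=snap('side','d8'); s=snap('scene','s8')
f=lambda c:cv2.resize(cv2.convertScaleAbs(c,alpha=1.6,beta=10),(400,400),interpolation=cv2.INTER_CUBIC)
cv2.imwrite('pics/c8.png',np.hstack([f(s[170:230,260:320]),f(d[240:300,317:377])])[:,:,::-1])
E
```

```text
time_s: 9.75
position: [0.5305, -0.1555, 0.0889]
tool_rot: [[-0.0, -0.081, 0.997], [0.0, 0.997, 0.081], [-1.0, 0.0, -0.0]]
ft_force: [0.5, -0.2, -1.1]
grip_width: 0.034
time_s: 10.35
position: [0.5304, -0.1555, 0.1592]
tool_rot: [[0.001, -0.081, 0.997], [-0.0, 0.997, 0.081], [-1.0, -0.0, 0.0]]
ft_force: [-0.2, 0.6, -0.3]
grip_width: 0.034
```

View pics/c8.png

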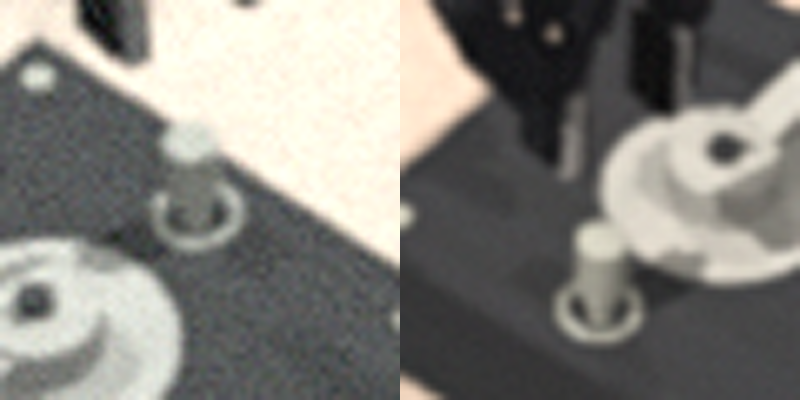

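View pics/w8.png

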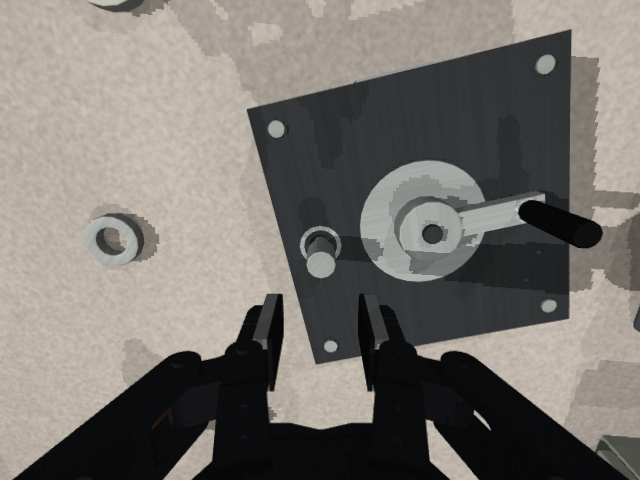

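The pin stands in the guide. I'll check its height and refine the axis and post positions.

Run:
```python
from h import *
m=env.camera_model('wrist');s=env.camera_model('scene');d=env.camera_model('side')
print('pin top',tri([(s,288.5,191.4),(d,347,276)]))
print('axis w',atz(m,432,234,.085),'post top w',atz(m,589,235,.128),'guide w',atz(m,320.8,244,.0615))
im=cv2.imread('pics/w8.png'); cv2.imwrite('pics/w8c.png',cv2.resize(cv2.convertScaleAbs(im[170:290,490:630],alpha=1.5,beta=20),None,fx=5,fy=5))
```

```text
pin top (array([ 0.52938377, -0.15506404,  0.09363312]), [np.float64(0.15304017171709472), np.float64(0.15304017171713427)])
axis w [ 0.59531265 -0.13216051  0.085     ] post top w [ 0.65263386 -0.11422351  0.128     ] guide w [ 0.53001981 -0.15214735  0.0615    ]
```

View pics/w8c.png

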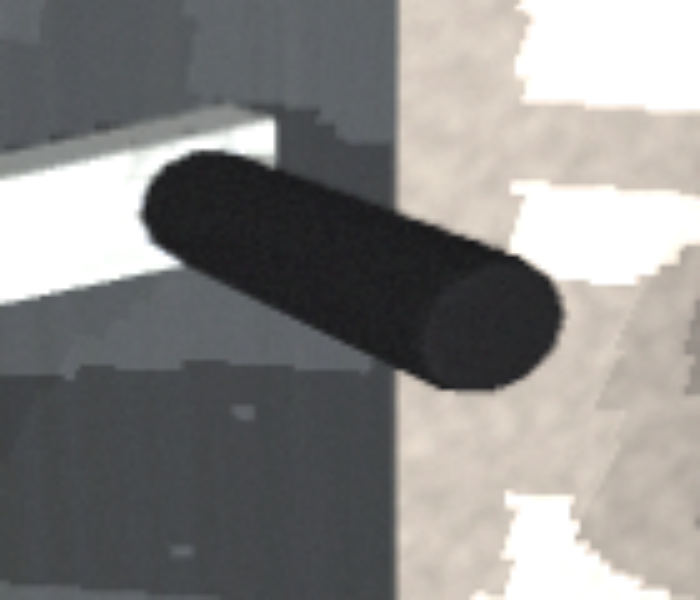

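The pin top is at z ≈ 0.094 (0.095 expected), so it rests on the ring. I'll plan the approach to the post and check clearances and the joint 6 range.

Run:
```python
from h import *
o=env.observe();print('q',np.round(o['q'],1))
d=env.camera_model('side');s=env.camera_model('scene')
print('box near bottom corners', atz(d,470,264,0),atz(d,393,213,0),atz(s,152,374,0),atz(s,206,350,0))
print('box top', tri([(s,160,355),(d,432,180)]))
for z in (.095,.084): print(proj(d,[.5295,-.155,z]),proj(s,[.5295,-.155,z]))
ax=np.array([.596,-.135]);t=np.radians(17.7)
delta([*(ax+.06*np.array([np.cos(t),np.sin(t)])),.16],107.7)
```

```text
q [-28.6  26.6  81.9   0.   71.6 -33.3]
box near bottom corners [ 0.86352514 -0.22349839  0.        ] [ 8.34957680e-01  4.34443295e-02 -1.11022302e-16] [9.18941746e-01 1.41484438e-02 1.11022302e-16] [0.81596426 0.02366703 0.        ]
box top (array([0.90648982, 0.01767626, 0.09046432]), [np.float64(27.57891035708016), np.float64(27.57891035708001)])
[346.97027093 275.53513688] [288.35457983 190.9818303 ]
[346.85987209 278.98333201] [288.65368374 194.63090901]
delta [-0.0021  0.0285  0.1258] zang 4.64 yaw 1.343 t 10.5
```

```bash
python3 -m jog '[[-0.39,-0.01,0.003,0.012,0.13],[-0.39,-0.01,0.006,0.025,0.27],[-0.39,-0.01,0.009,0.038,0.41],[-0.39,-0.01,0.012,0.051,0.55],[-0.39,-0.01,0.015,0.064,0.69],[-0.39,-0.01,0.018,0.078,0.83],[-0.39,-0.01,0.021,0.092,0.97],[-0.39,-0.01,0.024,0.106,1.11],[-0.39,-0.01,0.027,0.118,1.25],[-0.39,-0.01,0.0285,0.124,1.343],[-0.39,-0.01,0.0285,0.126,1.343],[-0.39,-0.01,0.0285,0.126,1.343],[-0.39,-0.01,0.0285,0.126,1.343]]'
python3 - <<'E'
from h import *
o=env.observe();m=env.camera_model('wrist');im=snap('wrist','w9');snap('side','d9');snap('scene','s9')
print(np.round(o['position'],4),np.round(o['q'],1))
R=np.array(o['tool_rot']);p=np.array(o['position']);print(proj(m,[p[0],p[1],.128]))
E
```

```text
time_s: 11.8
position: [0.6534, -0.1171, 0.1687]
tool_rot: [[-0.001, 0.952, 0.306], [0.0, 0.306, -0.952], [-1.0, -0.001, -0.0]]
ft_force: [-0.5, 0.7, 0.1]
grip_width: 0.0258
[ 0.6534 -0.1171  0.1687] [-20.4  36.5  61.2  -0.   82.3  51.9]
[320.1624104  284.90033101]
```

View pics/w9.png

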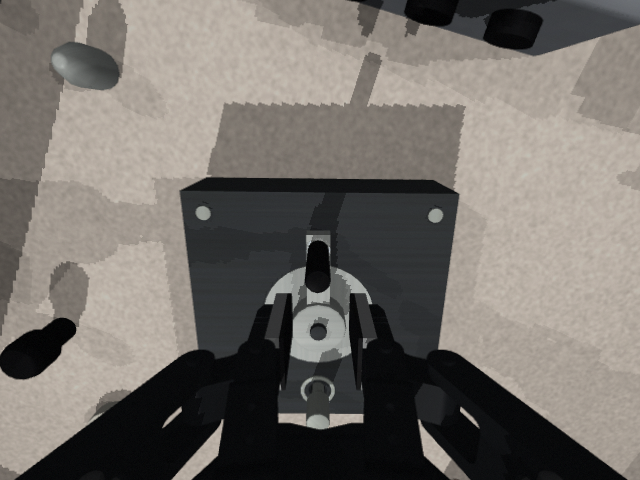

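View pics/d9.png

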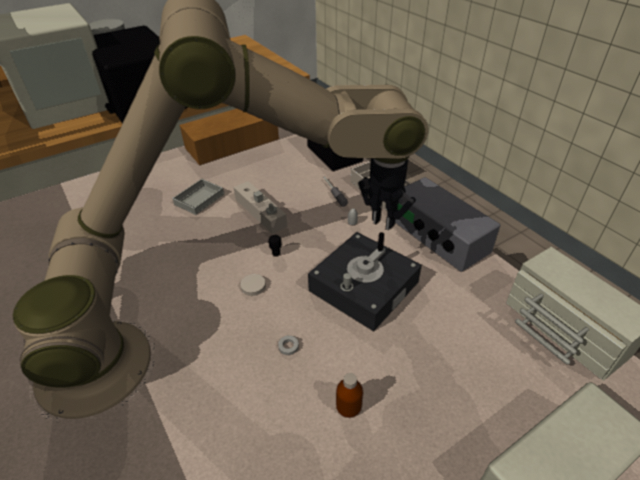

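View pics/s9.png

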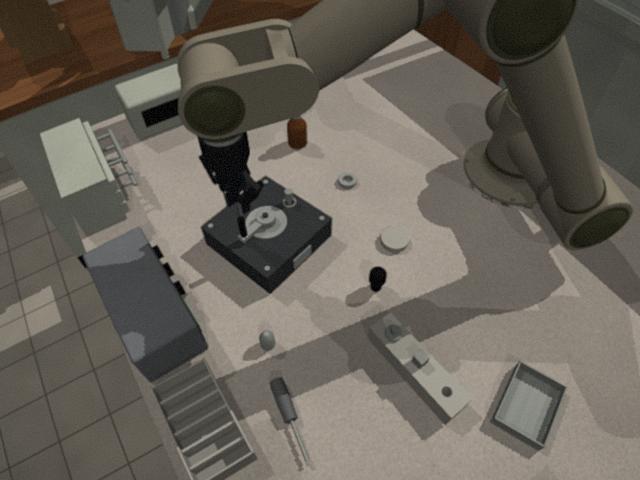

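The post top is at (317.5, 284), under the centre of the jaws, and the jaws are tangential to the crank. I'll lower them around the post.

```bash
python3 -m jog '[[-0.39,0.015,0,0,0],[-0.39,0.03,0,0,0],[-0.39,0.045,0,0,0],[-0.39,0.06,0,0,0],[-0.39,0.068,0,0,0],[-0.39,0.068,0,0,0],[-0.39,0.068,0,0,0]]'
python3 - <<'E'
from h import *
o=env.observe();im=snap('wrist','w10');d=snap('side','d10');s=snap('scene','s10')
f=lambda c:cv2.resize(cv2.convertScaleAbs(c,alpha=1.6,beta=10),(390,390),interpolation=cv2.INTER_CUBIC)
cv2.imwrite('pics/c10.png',np.hstack([f(s[180:240,230:310]),f(d[220:300,327:407])])[:,:,::-1])
E
```

```text
time_s: 12.65
position: [0.654, -0.1171, 0.1017]
tool_rot: [[0.001, 0.953, 0.304], [-0.0, 0.304, -0.953], [-1.0, 0.001, 0.001]]
ft_force: [0.5, 0.0, -0.1]
grip_width: 0.026
```

View pics/w10.png

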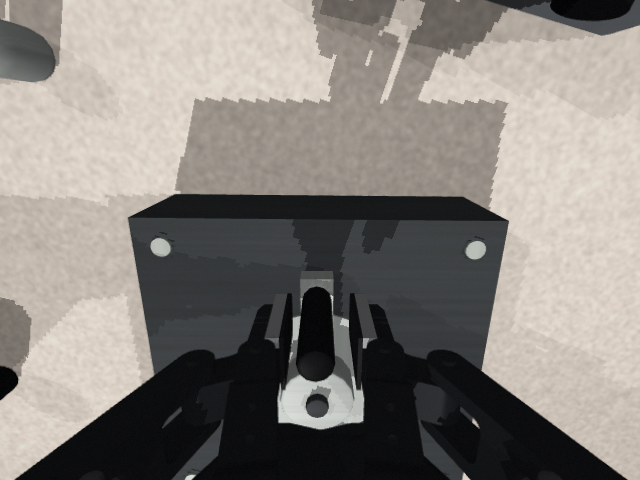

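View pics/c10.png

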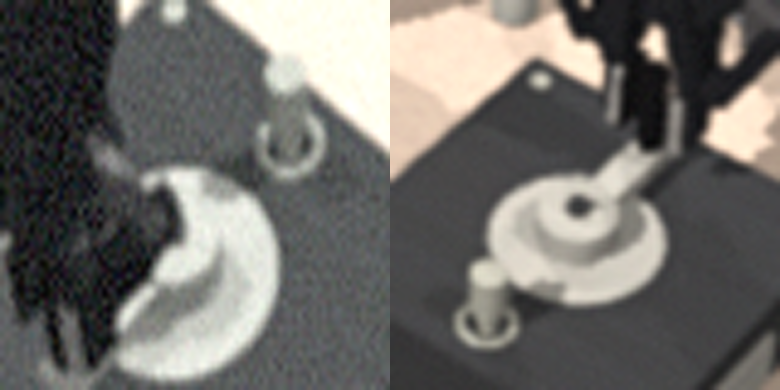

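The post is caged with about 5 mm free on each side, and the side camera sees the pin head clearly. I'll write a check that tracks the pin head in the side picture and reads the push force, then close the gap.

```bash
cat > check.py <<'E'
import sys
from h import *
ref=cv2.imread('pics/d10.png')[266:292,336:358]
o=env.observe(); im=cv2.cvtColor(env.get_image('side'),cv2.COLOR_RGB2BGR)
S=cv2.resize(im[252:306,326:368],None,fx=8,fy=8,interpolation=cv2.INTER_CUBIC);T=cv2.resize(ref[:14],None,fx=8,fy=8,interpolation=cv2.INTER_CUBIC)
r=cv2.matchTemplate(S,T,cv2.TM_CCOEFF_NORMED);_,c,_,l=cv2.minMaxLoc(r)
dx=l[0]/8-10;dy=l[1]/8-14
R=np.array(o['tool_rot']);f=np.array(o['ft_force']);p=np.array(o['position'])
th=np.degrees(np.arctan2(p[1]+.135,p[0]-.596));ft=R[:,2]@f
print('t%.2f th%.2f r%.1f ftan%.1f frad%.1f fz%.1f | pin dx%.2f dy%.2f c%.2f'%(o['time_s'],th,1e3*np.hypot(p[1]+.135,p[0]-.596),ft,R[:,1]@f,f[2],dx,dy,c))
if dy>1.0 or abs(ft)>9 or c<.8: print('STOP'); sys.exit(1)
E
python3 check.py && python3 -m jog '[[-0.39,0,0,0.001,0],[-0.39,0,0,0.002,0],[-0.39,0,0,0.003,0],[-0.39,0,0,0.003,0]]' >/dev/null && python3 check.py && python3 -m jog '[[-0.39,0,0,0.0005,0],[-0.39,0,0,0.001,0]]' >/dev/null && python3 check.py && python3 -m jog '[[-0.39,0,0,0.0005,0],[-0.39,0,0,0.001,0]]' >/dev/null && python3 check.py
```

```text
t12.80 th17.15 r60.8 ftan0.2 frad-0.6 fz-0.4 | pin dx0.00 dy0.00 c1.00
t13.25 th14.33 r60.6 ftan0.2 frad0.4 fz1.0 | pin dx0.00 dy0.00 c1.00
t13.50 th13.57 r60.7 ftan0.3 frad1.2 fz0.1 | pin dx0.00 dy0.00 c1.00
t13.75 th12.95 r60.7 ftan-1.9 frad0.9 fz-0.1 | pin dx0.00 dy0.00 c1.00
```

Contact shows as −1.9 N. The hole is at least 14° away, so I'll turn 10° along the arc in two checked calls.

```bash
python3 -m jog '[[-0.39,0,0,0.0005,0.009],[-0.39,0,0,0.001,0.017],[-0.39,0,-0.0001,0.0021,0.035],[-0.39,0,-0.0001,0.0031,0.052],[-0.39,0,-0.0002,0.0042,0.07],[-0.39,0,-0.0002,0.0052,0.087]]' >/dev/null && python3 check.py && python3 -m jog '[[-0.39,0,0,0.001,0.017],[-0.39,0,-0.0001,0.0021,0.035],[-0.39,0,-0.0001,0.0031,0.052],[-0.39,0,-0.0002,0.0042,0.07],[-0.39,0,-0.0002,0.0052,0.087]]' >/dev/null && python3 check.py
python3 - <<'E'
from h import *
im=snap('wrist','w11');d=snap('side','d11')
f=lambda c:cv2.resize(cv2.convertScaleAbs(c,alpha=1.6,beta=10),(390,390),interpolation=cv2.INTER_CUBIC)
cv2.imwrite('pics/c11.png',np.hstack([f(im[260:420,240:400]),f(d[220:300,327:407])])[:,:,::-1])
E
```

```text
t14.40 th7.66 r61.1 ftan-2.0 frad-1.8 fz-0.5 | pin dx0.00 dy0.12 c1.00
t14.95 th2.86 r61.7 ftan-2.8 frad-1.9 fz-0.4 | pin dx0.00 dy0.00 c1.00
```

View pics/c11.png

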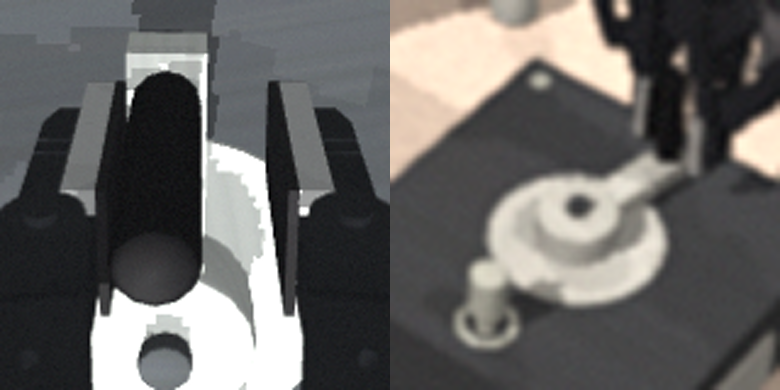

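The crank has turned about 10° with the post against the left pad, and the pin is still up. From here I'll go in single 0.5° rows with a check after each, stopping automatically.

```bash
python3 -m jog '[[-0.39,0,-0.0001,0.0005,0.009]]' >/dev/null && python3 check.py && python3 -m jog '[[-0.39,0,-0.0001,0.0005,0.009]]' >/dev/null && python3 check.py && python3 -m jog '[[-0.39,0,-0.0001,0.0005,0.009]]' >/dev/null && python3 check.py && python3 -m jog '[[-0.39,0,-0.0001,0.0005,0.009]]' >/dev/null && python3 check.py && python3 -m jog '[[-0.39,0,-0.0001,0.0005,0.009]]' >/dev/null && python3 check.py && python3 -m jog '[[-0.39,0,-0.0001,0.0005,0.009]]' >/dev/null && python3 check.py && python3 -m jog '[[-0.39,0,-0.0001,0.0005,0.009]]' >/dev/null && python3 check.py && python3 -m jog '[[-0.39,0,-0.0001,0.0005,0.009]]' >/dev/null && python3 check.py
```

```text
t15.20 th2.50 r61.8 ftan-1.6 frad-1.5 fz-1.0 | pin dx0.00 dy0.00 c1.00
t15.35 th2.10 r61.7 ftan-2.9 frad-0.1 fz-1.3 | pin dx0.00 dy0.12 c1.00
t15.50 th1.60 r61.7 ftan-1.8 frad0.7 fz-1.3 | pin dx0.00 dy0.00 c1.00
t15.65 th1.09 r61.6 ftan-2.5 frad1.5 fz-0.5 | pin dx0.00 dy0.00 c1.00
t15.80 th0.59 r61.6 ftan-2.5 frad2.3 fz-0.8 | pin dx0.00 dy0.12 c1.00
t15.95 th0.12 r61.5 ftan-3.8 frad1.6 fz-0.2 | pin dx0.12 dy0.25 c1.00
t16.10 th-0.42 r61.4 ftan-2.7 frad0.9 fz-0.8 | pin dx0.62 dy0.75 c0.99
t16.25 th-0.88 r61.3 ftan-1.9 frad2.6 fz-0.4 | pin dx0.62 dy0.75 c0.98
```

The pin head has shifted slightly (dx 0.6, dy 0.75 px), so the hole's edge has reached the tip. I'll continue in finer 0.25° steps.

```bash
python3 -m jog '[[-0.39,0,0,0.00026,0.0044]]' >/dev/null && python3 check.py && python3 -m jog '[[-0.39,0,0,0.00026,0.0044]]' >/dev/null && python3 check.py && python3 -m jog '[[-0.39,0,0,0.00026,0.0044]]' >/dev/null && python3 check.py
python3 - <<'E'
from h import *
s=snap('scene','s12');d=snap('side','d12')
f=lambda c:cv2.resize(cv2.convertScaleAbs(c,alpha=1.6,beta=10),(390,390),interpolation=cv2.INTER_CUBIC)
cv2.imwrite('pics/c12.png',np.hstack([f(s[170:230,260:320]),f(d[250:310,317:377])])[:,:,::-1])
E
```

```text
t16.40 th-1.17 r61.3 ftan-3.1 frad1.6 fz-0.2 | pin dx0.62 dy0.75 c0.98
t16.55 th-1.38 r61.3 ftan-2.8 frad2.3 fz0.7 | pin dx0.62 dy0.75 c0.98
t16.70 th-1.59 r61.3 ftan-1.7 frad0.8 fz0.0 | pin dx0.62 dy0.75 c0.98
```

View pics/c12.png

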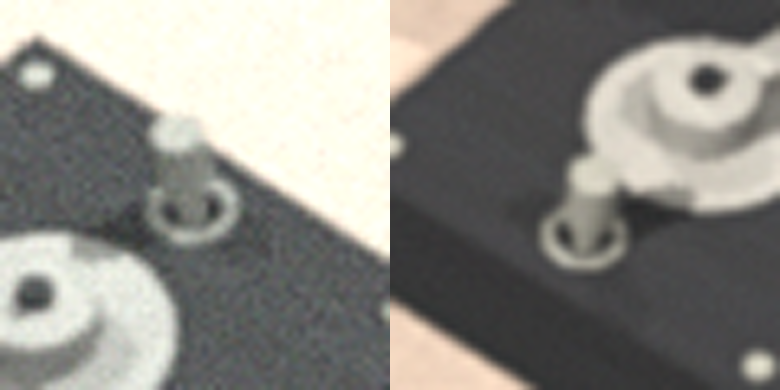

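The pin has only tilted within its clearance, dragged by the ring, and has not dropped. I'll carry on in 0.5° steps with the drop threshold at 1.6 px.

```bash
sed -i 's/dy>1.0 or abs(ft)>9/dy>1.6 or abs(ft)>7/' check.py; python3 -m jog '[[-0.39,0,-0.0001,0.0005,0.009]]' >/dev/null && python3 check.py && python3 -m jog '[[-0.39,0,-0.0001,0.0005,0.009]]' >/dev/null && python3 check.py && python3 -m jog '[[-0.39,0,-0.0001,0.0005,0.009]]' >/dev/null && python3 check.py && python3 -m jog '[[-0.39,0,-0.0001,0.0005,0.009]]' >/dev/null && python3 check.py && python3 -m jog '[[-0.39,0,0,0.0005,0.009]]' >/dev/null && python3 check.py && python3 -m jog '[[-0.39,0,0,0.0005,0.009]]' >/dev/null && python3 check.py && python3 -m jog '[[-0.39,0,-0.0001,0.0005,0.009]]' >/dev/null && python3 check.py && python3 -m jog '[[-0.39,0,0,0.0005,0.009]]' >/dev/null && python3 check.py && python3 -m jog '[[-0.39,0,-0.0001,0.0005,0.009]]' >/dev/null && python3 check.py && python3 -m jog '[[-0.39,0,0,0.0005,0.009]]' >/dev/null && python3 check.py
```

```text
t16.95 th-2.03 r61.3 ftan-2.4 frad1.8 fz0.6 | pin dx0.62 dy0.75 c0.99
t17.10 th-2.54 r61.2 ftan-2.5 frad1.5 fz1.0 | pin dx0.62 dy0.75 c0.99
t17.25 th-3.01 r61.2 ftan-2.3 frad1.5 fz1.2 | pin dx0.62 dy0.75 c0.99
t17.40 th-3.48 r61.1 ftan-1.7 frad1.4 fz1.2 | pin dx0.62 dy0.75 c0.99
t17.55 th-3.97 r61.1 ftan-2.9 frad1.1 fz1.8 | pin dx0.62 dy0.88 c0.99
t17.70 th-4.44 r61.0 ftan-2.5 frad0.4 fz0.7 | pin dx0.62 dy0.88 c0.99
t17.85 th-4.96 r61.0 ftan-2.5 frad1.0 fz1.7 | pin dx0.38 dy1.38 c0.90
t18.00 th-5.40 r61.0 ftan-2.7 frad0.6 fz1.7 | pin dx0.50 dy1.50 c0.90
t18.15 th-5.85 r60.9 ftan-2.5 frad0.0 fz1.3 | pin dx0.50 dy1.50 c0.90
t18.30 th-6.33 r61.0 ftan-1.8 frad-0.4 fz1.2 | pin dx0.50 dy1.50 c0.90
```

Run:
```python
from h import *
s=snap('scene','s13');d=snap('side','d13')
f=lambda c:cv2.resize(cv2.convertScaleAbs(c,alpha=1.6,beta=10),(390,390),interpolation=cv2.INTER_CUBIC)
cv2.imwrite('pics/c13.png',np.hstack([f(s[170:230,260:320]),f(d[250:310,317:377])])[:,:,::-1])
```

```text
(no output)
```

View pics/c13.png

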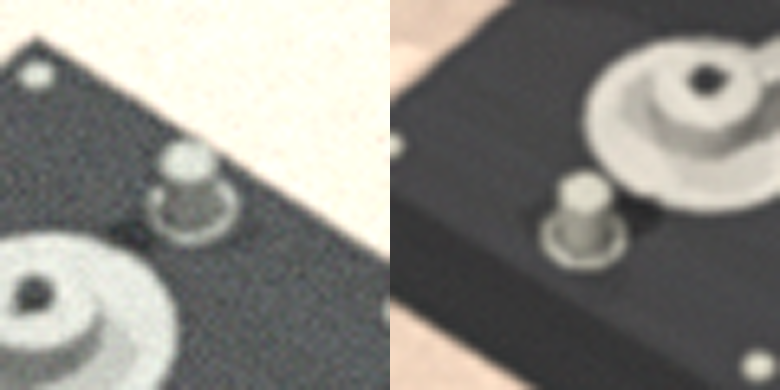

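The pin has in fact dropped: its top is at (288.9, 194.6) in the scene view and (347, 279.2) in the side view, exactly where I predicted for z = 0.084. My tracker under-read the drop, so I turned about 1.5° further. The push stayed at about 2 N, so nothing is strained. I'll stop turning, back off the post and lift clear.

```bash
python3 -m jog '[[-0.39,0,0,-0.002,0],[-0.39,0,0,-0.004,0],[-0.39,0,0,-0.0055,0],[-0.39,0,0,-0.0055,0]]' && python3 -m jog '[[-0.39,-0.01,0,0,0],[-0.39,-0.03,0,0,0],[-0.39,-0.05,0,0,0],[-0.39,-0.07,0,0,0],[-0.39,-0.07,0,0,0],[-0.39,-0.07,0,0,0]]'
python3 - <<'E'
from h import *
s=snap('scene','s14');d=snap('side','d14');w=snap('wrist','w14')
f=lambda c:cv2.resize(cv2.convertScaleAbs(c,alpha=1.6,beta=10),(390,390),interpolation=cv2.INTER_CUBIC)
cv2.imwrite('pics/c14.png',np.hstack([f(s[170:230,260:320]),f(d[250:310,317:377])])[:,:,::-1])
print(tri([(env.camera_model('scene'),288.9,194.6),(env.camera_model('side'),347,279.2)]))
delta([.530,-.155,.14]); print(np.round(env.observe()['q'],1))
E
```

```text
time_s: 18.85
position: [0.6569, -0.136, 0.101]
tool_rot: [[-0.0, 0.999, -0.04], [-0.0, -0.04, -0.999], [-1.0, -0.0, 0.0]]
ft_force: [-0.9, -0.5, -0.1]
grip_width: 0.0259
time_s: 19.45
position: [0.6568, -0.1362, 0.1711]
tool_rot: [[0.0, 0.999, -0.04], [-0.0, -0.04, -0.999], [-1.0, 0.0, 0.0]]
ft_force: [0.4, 0.1, -0.9]
grip_width: 0.026
(array([ 0.52921107, -0.1552852 ,  0.08368503]), [np.float64(0.38584386478213384), np.float64(0.38584386478212324)])
delta [ 0.0301 -0.1256  0.024 ] zang -92.32 yaw None t 19.6
[-21.8  37.2  59.7  -0.   83.2  70.5]
```

View pics/c14.png

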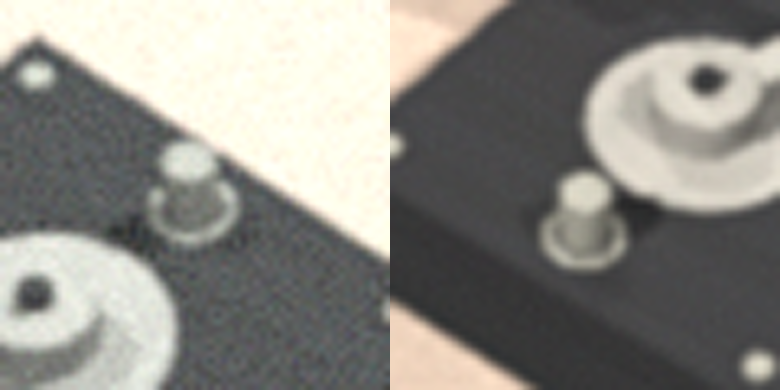

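View pics/w14.png

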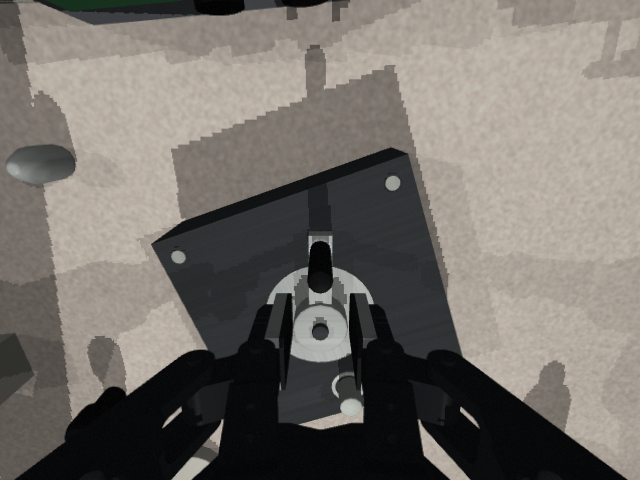

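The pin top triangulates to z = 0.0837, against 0.084 when home. I'll confirm by touching the head gently with shut fingertips.

```bash
python3 -m jog '[[-1,0,-0.02,0.004,0],[-1,0,-0.05,0.01,0],[-1,0,-0.08,0.015,0],[-1,0,-0.11,0.021,0],[-1,0,-0.1255,0.024,0],[-1,0.02,-0.1255,0.024,0],[-1,0.04,-0.1255,0.024,0],[-1,0.055,-0.1255,0.024,0],[-1,0.064,-0.1255,0.024,0],[-1,0.064,-0.1255,0.024,0],[-1,0.064,-0.1255,0.024,0]]'
python3 - <<'E'
from h import *
s=snap('scene','s15');d=snap('side','d15')
f=lambda c:cv2.resize(cv2.convertScaleAbs(c,alpha=1.6,beta=10),(390,390),interpolation=cv2.INTER_CUBIC)
cv2.imwrite('pics/c15.png',np.hstack([f(s[170:230,260:320]),f(d[250:310,317:377])])[:,:,::-1])
E
```

```text
time_s: 20.7
position: [0.5308, -0.1552, 0.1073]
tool_rot: [[0.0, 0.999, -0.04], [-0.0, -0.04, -0.999], [-1.0, 0.0, 0.0]]
ft_force: [0.8, 0.3, 0.7]
grip_width: 0.0002
```

View pics/c15.png

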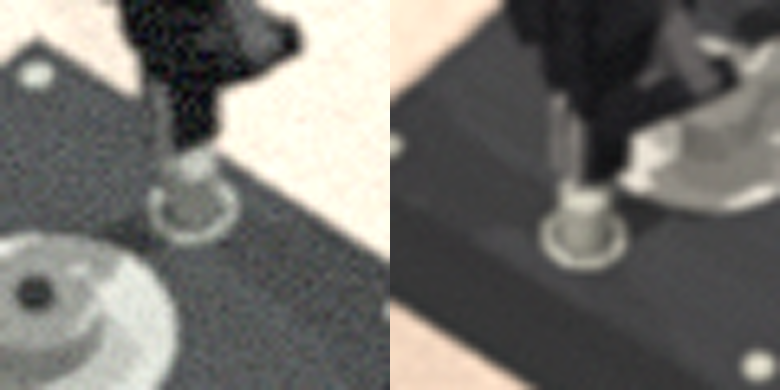

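The fingertips are directly above the head. I'll step down in 1 mm then 0.5 mm rows, watching fz.

```bash
J(){ grep -E 'posi|ft_' | tr '\n' ' '; echo; }
python3 -m jog '[[-1,0.003,0,0,0],[-1,0.006,0,0,0],[-1,0.006,0,0,0]]' | J
python3 -m jog '[[-1,0.001,0,0,0],[-1,0.001,0,0,0]]' | J
python3 -m jog '[[-1,0.001,0,0,0],[-1,0.001,0,0,0]]' | J
```

```text
position: [0.5304, -0.155, 0.1007] ft_force: [-0.2, 0.4, 0.5] 
position: [0.5305, -0.1551, 0.1] ft_force: [-0.9, -0.2, 0.0] 
position: [0.5305, -0.1551, 0.0989] ft_force: [-0.1, 0.2, 0.2]
```

```bash
J(){ grep -E 'posi|ft_' | tr '\n' ' '; echo; }
python3 -m jog '[[-1,0.0005,0,0,0],[-1,0.0005,0,0,0]]' | J
python3 -m jog '[[-1,0.0005,0,0,0],[-1,0.0005,0,0,0]]' | J
```

```text
position: [0.5305, -0.1551, 0.0985] ft_force: [0.6, -0.4, 0.6] 
position: [0.5306, -0.1551, 0.0981] ft_force: [0.6, 0.4, 0.3]
```

```bash
J(){ grep -E 'posi|ft_' | tr '\n' ' '; echo; }
python3 -m jog '[[-1,0.0003,0,0,0],[-1,0.0003,0,0,0]]' | J
python3 -m jog '[[-1,0.0003,0,0,0],[-1,0.0003,0,0,0]]' | J
```

```text
position: [0.5307, -0.1552, 0.098] ft_force: [-0.7, 1.3, 5.1] 
position: [0.5307, -0.1552, 0.098] ft_force: [-1.6, 0.7, 7.8]
```

Stiff contact at 7.8 N with the tips at z ≈ 0.084, so the head is flat on the cover. I'll lift clear, move away and take the last look.

```bash
python3 -m jog '[[-1,-0.005,0,0,0],[-1,-0.03,0,0,0],[-1,-0.07,0,0,0],[-1,-0.11,0,0,0],[-1,-0.15,0,0,0],[-1,-0.17,-0.03,0,0],[-1,-0.17,-0.07,0,0],[-1,-0.17,-0.1,0,0],[-1,-0.17,-0.1,0,0],[-1,-0.17,-0.1,0,0]]'
python3 - <<'E'
from h import *
s=snap('scene','s16');d=snap('side','d16')
f=lambda c:cv2.resize(cv2.convertScaleAbs(c,alpha=1.6,beta=10),(390,390),interpolation=cv2.INTER_CUBIC)
cv2.imwrite('pics/c16.png',np.hstack([f(s[170:230,260:320]),f(d[250:310,317:377])])[:,:,::-1])
E
```

```text
time_s: 23.3
position: [0.4306, -0.1512, 0.2678]
tool_rot: [[0.001, 0.999, -0.041], [-0.0, -0.041, -0.999], [-1.0, 0.001, 0.0]]
ft_force: [0.2, 0.3, -0.2]
grip_width: -0.0
```

View pics/c16.png

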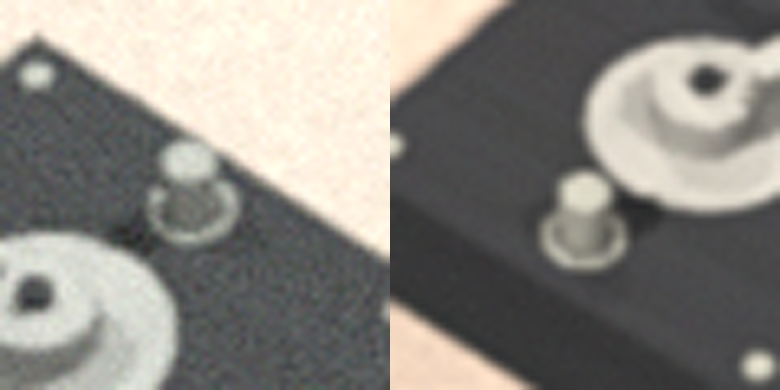

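View pics/s16.png

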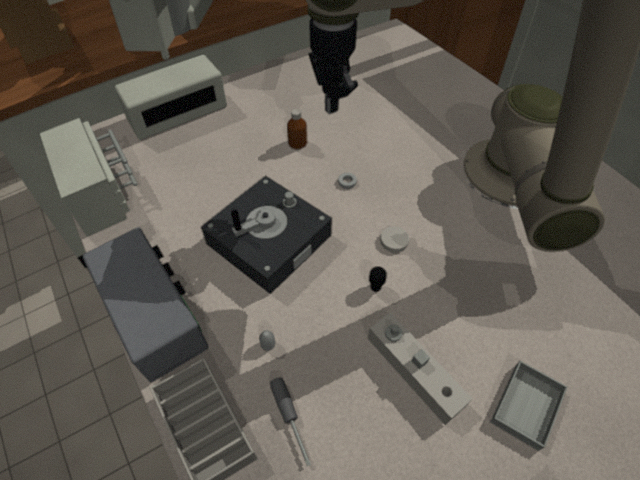

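The pin is home and upright at (288.9, 194.6) in the scene view, the other two pins are in the rack, the bystanders are where they were, and the hand is clear.

```bash
python3 -c "
from rig import env
print(env.close_job())"
```

```text
the job is handed in; nothing more can be done
None
```

The index pin is locked through the guide hole and the ring, and the job was handed in at about 23.5 s of robot time. No verdict is reported.

- **Placing:** I took the round-headed pin from the rack, stood it on the ring (head top measured at z = 0.094 m, 0.095 expected) and let go.
- **Turning:** I swung the crank clockwise by its post in 1° and then 0.5° steps, about 18–19° in all, with a push of about 2–4 N. My image tracker under-read the drop. The pin fell at about 17°, and I turned roughly 1.5° further before I noticed. That is more than the 1° you allowed, but the push stayed at 2–3 N and never rose, so I saw no sign of strain.
- **Last checks:** The head top measured 0.0837 m (0.084 when home). A gentle touch met a stiff stop at that height with 7.8 N. In the final pictures the pin is upright, the other two pins are in the rack, the bystanders are where they were, and the hand is clear.

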